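Set the length stop to the sample block and clamp it

ROBOT

A 6-joint arm with a two-finger parallel gripper is mounted at the origin on a cart in front of the work surface, level with it; the furniture and walls round the work are solid. World frame = base frame: x ahead of the robot, y to its left, z up, the work surface at z = 0. Lengths are in m, angles in rad, forces in N, time in s.
With the tool pointing down it reaches from about 0.325 to 0.775 m from the base axis. Payload 5.5 kg.
Tool frame: the origin (TCP) lies midway between the tips of the shut fingers; the grasp point (between the pads) lies 19 mm behind it; x points along the fingers, z is the direction in which the jaws open and shut, and the axes are right-handed (so a half turn about x gives the same grasp; the last joint's range is limited). The gripper opens to 88 mm and grips with 3 to 60 N. Pads are 20 mm wide; open, the fingers measure 115 mm over their backs; the gripper's body (75 mm by 178 mm) begins 61 mm behind the grasp point.
Start: joints at [1.231, 0.091, 1.231, -0, 1.82, -0.057], TCP at [0.167, 0.576, 0.223] pointing down, gripper open.
Joint ranges: [-2.87, 2.87], [-0.86, 2.18], [0.17, 2.46], [-1.51, 4.65], [0.06, 2.69], [-2.65, 2.65]. Speed limits (rad/s): [2.57, 2.57, 3.01, 3.14, 3.14, 3.14].

INTERFACE

Orientations are given as a unit quaternion [x, y, z, w].
In Python, from bench import ctrl gives the robot as it stands.
- The arm moves only by the shell command python3 -m crank 'ROWS' [FORCE]. ROWS is JSON, a list of rows, each a list of 7 numbers: the turn, a rotation vector about the tool's x, y, z in rad, then the shift along the tool's x, y, z in cm, then the gripper's target within -1 to 1 (shut at 1, half-way at 0, fully open at -1). A call has exactly 8 rows; each row is the pose to reach, as a shift and turn from the pose commanded when the call began, along the tool's axes at that moment; what a row does not reach only later rows make up. A row lasts 1/8 s, in which the tool goes at most 62.5 mm and 10.7 degrees, less where a joint would pass 70% of its speed; a pose out of reach is approached as far as the arm can. A call with a gripper value outside its range is refused whole. The fingers move at their own pace and stop on an object; FORCE is the grip in N (left out, the last holds). Time passes only in rows, so rows that repeat a pose let the fingers close, or fill a call up. It gives the time, the measured TCP pose, the force and the opening at its end, in the units of the state.
- ctrl.state(): the state, without advancing time (a new reading comes with each control period).
- ctrl.capture(name): name is "scene" or "top" or "wrist"; returns the picture (420x560x3 uint8, blue, green, red); there is no depth.
- ctrl.camera_model(name): a dict with "camera_matrix" (3x3 intrinsics, pixels), "rvec" (rotation vector, rad) and "tvec" (3), from world to camera coordinates, as OpenCV has them. Camera axes: x right, y down, z forward; pixel columns grow to the right and rows downward; lengths in m; the calibration is good to about 2 mm. A picture is of the moment at which its call begins: read the wrist's pose just before it. camera_model takes no time and is no camera call; for the wrist camera it gives the pose at the moment of the call.
- ctrl.job_done(): hands the job in, once; it reports no verdict.
Trained networks look in the newest picture that a camera, given by its name, has taken for a name from the list of things; names that differ only in an ending like _2 or _b are one class to them, and where a whole thing is asked for, a point or a joint stands for the part that bears it (a point fixed in the world has none). Each returns a list of dicts, best first, with "score" (0 to 1); they miss things now and then, are a little off and sometimes report something else, mostly with a low value. They report only what shows in the picture. A call takes as long as a camera call. They do not tell look-alikes from the thing itself.
- ctrl.boxes_of(camera, query): "position" ([x, y, z] in m, in the coordinates of the camera as it stood for that picture, good to about 4 mm: the middle of the surface that is visible of it).
- ctrl.outline_of(camera, query): "mask" (420x560 bool, what is visible of it).
The state is a dict: "t": time; "joint_positions": joint angles; "joint_velocities": joint speeds; "joint_efforts": joint torques, N m; "ee_pos": TCP position; "ee_rot": TCP orientation; "force": force on the tool from outside, world axes, zero at the start; "torque": the same for the moment, N m; "opening": finger opening in m.
Only numpy, scipy, OpenCV 4.12 (cv2) and the standard library are available. Lean on these libraries where they do the work, as an engineer would, in place of code of your own. Each camera call takes 0.05 s, during which the arm holds its last target.

TASK

Set the length stop on the jig to the wooden sample block: slide the blue stop carriage along its rail until the block sits snugly, with no gap, between the nose of the carriage's foot and that of the fixed steel end stop. Then turn the red wing knob on the carriage clockwise, about a quarter turn, until it is tight, so that the carriage is clamped there, and let go.

Things in the scene. Friction and masses are not known exactly. Their poses are not given: they have to be found in the camera images.
- end_face (a point): Front of the upright half-round steel nose (16 mm across) on the jig's fixed steel end stop (58 mm wide), 26 mm above the bench. Axes: y along the rail, from the carriage toward this stop (roughly to the robot's left), x across the rail, away from the robot, z up. The aluminium rail (top 42 mm up) has its near side 30 mm in +x from here. The jig's board, 125 x 340 mm, top 12 mm up, is fixed.
- carriage_face (a point): Front of the like nose on the 54 mm wide foot of the blue stop carriage, 26 mm above the bench, facing +y to end_face; same axes. The carriage (saddle 52 x 60 mm, top 64 mm above the bench) slides only along y, drags with about 2 N while the knob is loose, and stays where left. The y distance from here to end_face is the gap between the noses: 75 mm when the block is snug.
- knob_grip (a point): Clamp knob on top of the carriage: a red wing 54 mm long, 14 thick, 26 high (74 to 100 mm above the bench) on a black collar, turning about the vertical. This point is on its axis, 87 mm above the bench, 50 mm in x and -30 mm in y from carriage_face. x runs along the wing, y across it, z up, turning with it. The carriage can be dragged by this knob.
- knob (a joint): Knob angle, 0 to 1.7 rad (limit), growing clockwise seen from above. At 0 the wing lies across the rail. Starts loose, at 0 to 0.3; from about 0.9 the clamp bites on the rail, from 1.25 it is tight. Turns stiffly (0.1 to 0.2 N m) and stays where left.
- carriage (a joint): Position of the carriage along the rail in m, 0 to 0.19, growing toward the end stop. The gap between the two noses is 0.200 m minus this, so it reads about 0.125 when the block is snug. It starts at 0.02 to 0.08.
- block_center (a point): Centre of the loose wooden sample block, 45 (x) x 75 (y) x 28 mm (z), about 0.09 kg, lying on the jig's board, its length along the rail (within a few degrees); centre 26 mm above the bench. It starts a few mm from the rail and up to 20 mm short of the end stop; the carriage's foot can push it up to the stop.
Things that resemble listed ones, but are neither listed nor needed, are in the scene too. What is shaped like the part that bears block_center but purple is not meant.

How it is judged:
On the way, in this order (a step that is already met when the one before it is completed fails the run):
1. the carriage has been slid up so that the block is snug between its foot and the end stop (y of carriage_face in the frame of end_face above -0.078 m and y of block_center in the frame of end_face above -0.041 m), for 0.2 s.
2. the knob has been turned tight (value of joint knob above 1.25 rad), for 0.2 s.
At the end, for the whole second after the job is handed in: The block lies flat on the board between the carriage's foot and the end stop with at most 3 mm of play along the rail (noses at most 78 mm apart) and within about 2 cm of its place beside the rail; the knob is at 1.25 rad or more; all at rest (y of carriage_face in the frame of end_face between -0.078 and -0.072 m and y of block_center in the frame of end_face between -0.042 and -0.033 m and x of block_center in the frame of end_face between -0.025 and 0.012 m and z of block_center in the frame of end_face below 0.005 m and value of joint knob above 1.25 rad and linear speed of block below 0.01 m/s and velocity of joint carriage between -0.005 and 0.005 m/s); the robot touches nothing.
It also fails if it takes over 38 s, if anything falls off the work surface, if the arm or the gripper's body presses on something with over 40 N, if the wrist force passes 120 N, or if a joint passes its speed limit or range.

## Working session

There is one attempt and no reset: what is moved stays moved. The work goes in short steps, Python scripts to look and compute and a shell command to move; the robot and the scene stay as the last step left them, time stands still between calls to the robot, and variables do not carry over. Pictures are saved under pics/ and viewed, and the job is handed in when it is done.

```bash
ls; mkdir -p pics
python3 - <<'E'
from bench import ctrl
import cv2,numpy as np
s=ctrl.state();print({k:np.round(v,3).tolist() for k,v in s.items()})
for n in("scene","top","wrist"):
    cv2.imwrite(f"pics/{n}0.png",ctrl.capture(n))
    m=ctrl.camera_model(n);R=cv2.Rodrigues(np.array(m["rvec"]))[0];t=np.array(m["tvec"]).ravel()
    print(n,np.round(-R.T@t,3))
    for q in("end_face","carriage_face","knob_grip","block_center"):
        try:
            for d in ctrl.boxes_of(n,q)[:4]:
                print(n,q,round(d["score"],2),np.round(R.T@(np.array(d["position"])-t),4))
        except Exception as e: print(q,e)
print(ctrl.state()["t"])
E
```

```text
pics
{'t': 0.0, 'joint_positions': [1.231, 0.092, 1.232, 0.0, 1.82, -0.057], 'joint_velocities': [-0.001, 0.0, -0.001, -0.0, -0.002, -0.002], 'joint_efforts': [-0.0, -44.645, -40.645, 0.07, 0.029, -0.0], 'ee_pos': [0.167, 0.576, 0.222], 'ee_rot': [-0.425, 0.566, 0.424, 0.565], 'force': [-0.705, 1.427, 0.692], 'torque': [0.04, -0.038, 0.015], 'opening': 0.088}
scene [-0.018 -0.2    0.839]
scene end_face 0.81 [ 0.5723 -0.0134  0.0197]
scene end_face 0.53 [0.5898 0.1198 0.041 ]
scene end_face 0.46 [ 0.6027 -0.0286  0.0961]
scene carriage_face 0.62 [ 0.5857 -0.0203  0.0613]
scene knob_grip 0.68 [ 0.6035 -0.0284  0.0927]
scene block_center 0.87 [0.5865 0.1154 0.0386]
scene block_center 0.8 [0.6013 0.2848 0.0285]
scene block_center 0.78 [0.357  0.0495 0.0242]
top [0.354 0.085 0.935]
top end_face 0.72 [0.5817 0.0068 0.0124]
top carriage_face 0.87 [ 0.595  -0.0173  0.0641]
top knob_grip 0.7 [ 0.6072 -0.0234  0.0981]
top block_center 0.8 [0.6097 0.2832 0.0323]
top block_center 0.65 [0.3658 0.0527 0.0292]
top block_center 0.63 [0.5969 0.1225 0.0365]
wrist [0.102 0.595 0.384]
0.75
```

View pics/scene0.png

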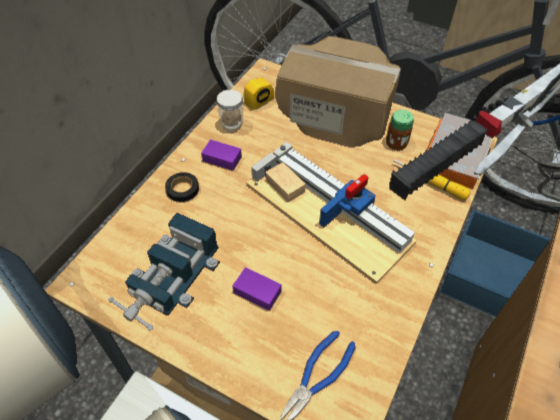

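View pics/top0.png

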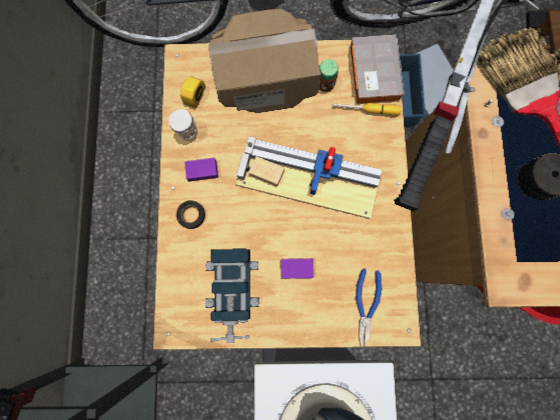

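The wooden block is at scene (286,181) and top (266,171). The look-alikes are the purple blocks at top (200,169) and (297,268), so I reject those. The blue carriage with the red knob is at top (327,165). The steel end stop is at top (245,160). Next I'll do a close crop and the geometry, including the black bar at top (405,200).

```bash
cat > h.py <<'E'
from bench import ctrl
import cv2,numpy as np
def cam(n):
    m=ctrl.camera_model(n);R=cv2.Rodrigues(np.array(m["rvec"],float))[0];return np.array(m["camera_matrix"]),R,np.array(m["tvec"],float).ravel()
def ray(n,u,v,c=None):
    K,R,t=c or cam(n);d=R.T@np.linalg.inv(K)@[u,v,1];return -R.T@t,d
def atz(n,u,v,z,c=None):
    o,d=ray(n,u,v,c);return o+d*(z-o[2])/d[2]
def tri(a,b):
    (o1,d1),(o2,d2)=ray(*a),ray(*b)
    A=np.c_[d1,-d2];s=np.linalg.lstsq(A,o2-o1,rcond=None)[0]
    p,q=o1+d1*s[0],o2+d2*s[1];return (p+q)/2,np.linalg.norm(p-q)
def proj(n,P,c=None):
    K,R,t=c or cam(n);q=K@(R@np.array(P)+t);return q[:2]/q[2]
E
python3 - <<'E'
from h import *
print("bar",tri(("scene",402,188),("top",405,203)))
print("bar far",tri(("scene",485,125),("top",449,108)))
a=cv2.imread("pics/top0.png")[130:225,225:390];b=cv2.imread("pics/scene0.png")[135:280,240:420]
cv2.imwrite("pics/c1.png",cv2.resize(a,None,fx=4.8,fy=4.8,interpolation=cv2.INTER_CUBIC))
cv2.imwrite("pics/c2.png",cv2.resize(b,None,fx=4,fy=4,interpolation=cv2.INTER_CUBIC))
E
```

```text
bar (array([ 0.47079137, -0.12533021,  0.28118941]), np.float64(0.0023561312139335237))
bar far (array([ 0.62634285, -0.19801187,  0.30674295]), np.float64(0.010835597882115503))
```

View pics/c1.png

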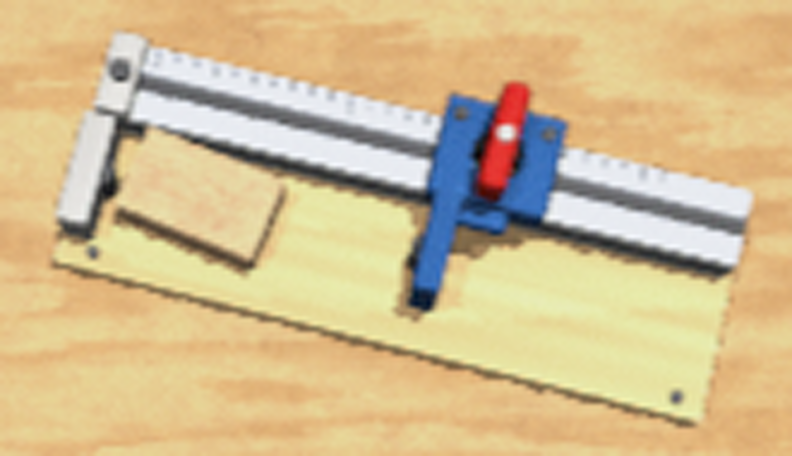

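View pics/c2.png

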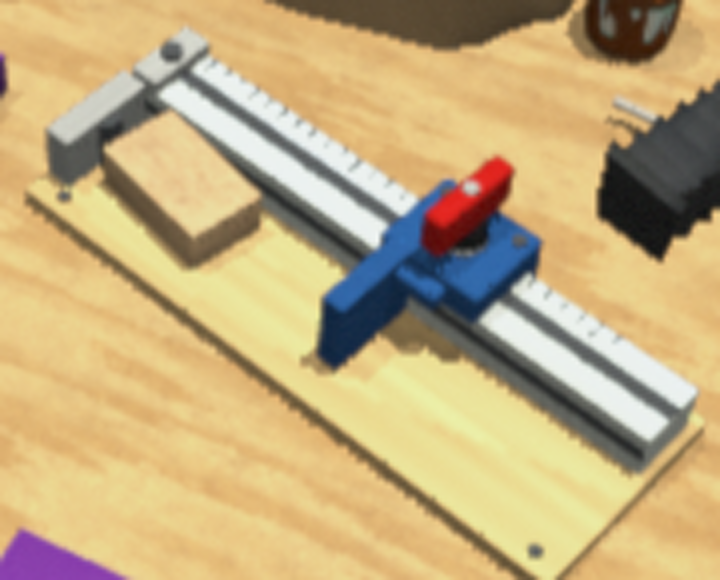

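The crop shows the wooden block at the far left, against nothing. The end stop is at its left with a nose at crop (110,180). The blue foot's nose is at crop (412,260), and the red wing's white cap is at crop (505,132).

Run:
```python
from h import *
from scipy.spatial.transform import Rotation as Ro
T=lambda x,y,z:atz("top",225+(x+.5)/4.8-.5,130+(y+.5)/4.8-.5,z)
S=lambda x,y,z:atz("scene",240+(x+.5)/4-.5,135+(y+.5)/4-.5,z)
def yaw(a,b):d=a-b;return np.degrees(np.arctan2(d[1],d[0]))
for nm,a,b in(("rail far",T(148,48,.042),T(750,190,.042)),("rail near",T(137,118,.042),T(730,270,.042)),("board near",T(55,262,.012),T(695,423,.012)),("railS far",S(210,65,.042),S(695,390,.042)),("boardS near",S(28,195,.012),S(540,580,.012))):
    print(nm,a.round(4),b.round(4),yaw(a,b)-90)
print("wing top",T(517,87,.1).round(4),T(492,195,.1).round(4),yaw(T(517,87,.1),T(492,195,.1)))
print("wing scene",S(503,165,.1).round(4),S(430,215,.1).round(4),yaw(S(503,165,.1),S(430,215,.1)))
print("cap",T(505,132,.1),S(470,187,.1), tri(("top",225+505/4.8,130+132/4.8),("scene",240+470/4,135+187/4)))
print("endstop upper front corner/nose",T(112,180,.04),S(112,130,.04))
print("foot nose",T(412,258,.04))
s=ctrl.state();R=Ro.from_quat(s["ee_rot"]).as_matrix();print(R.round(3),s["ee_pos"])
```

```text
rail far [0.6762 0.1493 0.042 ] [ 0.5957 -0.1495  0.042 ] -15.068630299295847
rail near [0.6394 0.1551 0.042 ] [ 0.5552 -0.1372  0.042 ] -16.064793277018694
board near [0.573 0.2   0.012] [ 0.4836 -0.1225  0.012 ] -15.488009685263705
railS far [0.6685 0.1434 0.042 ] [ 0.5913 -0.15    0.042 ] -14.753369730475256
boardS near [0.5675 0.1959 0.012 ] [ 0.4818 -0.1222  0.012 ] -15.074929164799713
wing top [ 0.6322 -0.0284  0.1   ] [ 0.58   -0.0147  0.1   ] -14.71849248829977
wing scene [ 0.6264 -0.0317  0.1   ] [ 0.5824 -0.0142  0.1   ] -21.743018850206184
cap [ 0.61032162 -0.0219223   0.1       ] [ 0.6066465  -0.02355752  0.1       ] (array([ 0.61096852, -0.02333895,  0.09444608]), np.float64(0.0003621272141400631))
endstop upper front corner/nose [0.60795777 0.16794833 0.04      ] [0.60564951 0.16702361 0.04      ]
foot nose [0.56485894 0.01895006 0.04      ]
[[ 0.    -0.96   0.279]
 [ 0.     0.279  0.96 ]
 [-1.     0.     0.   ]] [0.16742378 0.5761841  0.22267243]
```

```bash
python3 -m crank '[[0,0,0,0,-5,-4,-1],[0,0,0,0,-10,-8,-1],[0,0,0,0,-15,-11,-1],[0,0,0,0,-20,-15,-1],[0,0,0,0,-24,-18,-1],[0,0,0,0,-28,-21,-1],[0,0,0,0,-32,-24,-1],[0,0,0,0,-35,-26,-1]]' 30; python3 -c "
from h import *
print(ctrl.state()['joint_positions'],ctrl.state()['force'])"
```

```text
t: 1.75
ee_pos: [0.432, 0.227, 0.2229]
ee_rot: [-0.424, 0.566, 0.424, 0.566]
force: [0.6, 1.0, -0.7]
opening: 0.0878
[ 4.14316097e-01 -2.10915884e-01  1.52035056e+00 -2.06894093e-04
  1.83146856e+00 -8.72324400e-01] [ 0.60692302  0.96254613 -0.73221136]
```

```bash
python3 -m crank '[[0,0,0,0,-5,-3,-1],[0,0,0,0,-10,-6,-1],[0,0,0,0,-15,-9,-1],[0,0,0,0,-20,-12,-1],[0,0,0,0,-23,-13,-1],[0,0,0,0,-24,-13,-1],[0,0,0,0,-24,-13,-1],[0,0,0,0,-24,-13,-1]]'
python3 - <<'E'
from h import *
c=cam("wrist");cv2.imwrite("pics/w1.png",ctrl.capture("wrist"))
cv2.imwrite("pics/s1.png",ctrl.capture("scene"))
print(ctrl.state()['joint_positions'])
K,R,t=c;np.savez("w1.npz",K=K,R=R,t=t)
for q in("knob_grip","block_center","carriage_face","end_face"):
    for d in ctrl.boxes_of("wrist",q)[:3]:print(q,round(d["score"],2),(R.T@(np.array(d["position"])-t)).round(4))
for nm,P in(("knob",[.608,-.0225,.1]),):print(nm,proj("wrist",P,c))
E
```

```text
t: 2.75
ee_pos: [0.6246, 0.0382, 0.2231]
ee_rot: [-0.425, 0.565, 0.425, 0.565]
force: [-0.2, -0.4, 0.6]
opening: 0.0881
[ 6.51516149e-03  1.60970912e-01  1.15384201e+00  1.16814978e-04
  1.82601299e+00 -1.28292426e+00]
knob_grip 0.9 [ 0.6062 -0.0201  0.0966]
knob_grip 0.53 [ 0.5955 -0.0071  0.064 ]
block_center 0.57 [0.6109 0.2796 0.028 ]
block_center 0.56 [0.5974 0.1182 0.0365]
carriage_face 0.9 [ 0.5966 -0.0096  0.0641]
end_face 0.76 [0.5826 0.0115 0.0121]
knob [212.19770704 205.90340729]
```

View pics/w1.png

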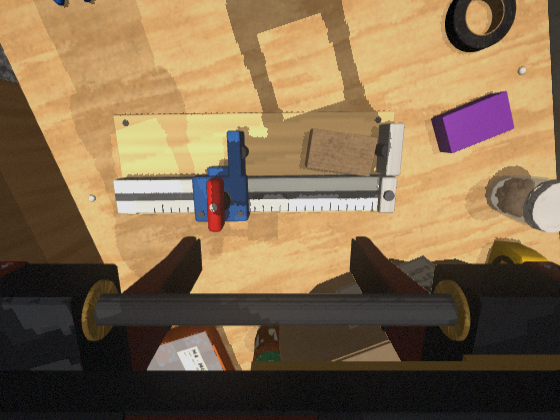

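View pics/s1.png

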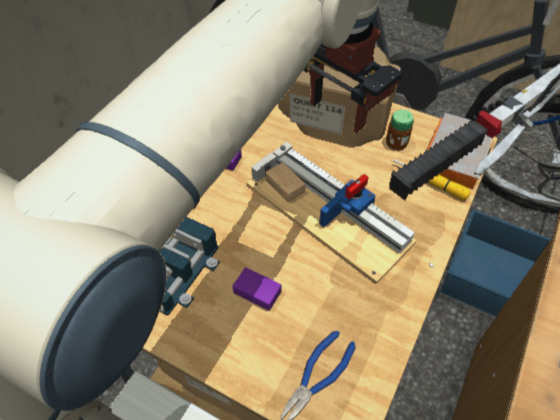

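Run:
```python
import cv2
a=cv2.imread("pics/w1.png")[110:240,105:265]
cv2.imwrite("pics/c3.png",cv2.resize(a,None,fx=4.5,fy=4.5,interpolation=cv2.INTER_CUBIC))
```

```text
(no output)
```

View pics/c3.png

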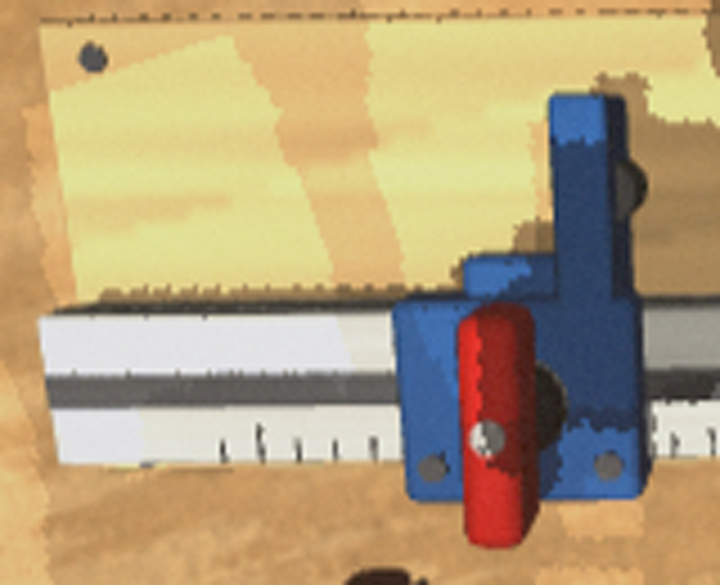

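Run:
```python
from h import *
from scipy.spatial.transform import Rotation as Ro
z=np.load("w1.npz");c=(z["K"],z["R"],z["t"])
W=lambda x,y,h:atz("wrist",105+(x+.5)/4.5-.5,110+(y+.5)/4.5-.5,h,c)
cap=W(487,438,.101);n=W(490,308,.1);f=W(494,540,.1)
print("cap",cap,"wing",n,f,"mid",(n+f)/2,np.degrees(np.arctan2((f-n)[1],(f-n)[0])))
a,b=W(40,315,.042),W(650,298,.042);print("rail near",a,b,np.degrees(np.arctan2(*(b-a)[:2])))
a,b=W(60,463,.042),W(398,463,.042);print("rail far",a,b,np.degrees(np.arctan2(*(b-a)[:2])))
a,b=atz("wrist",116,213.5,.042,c),atz("wrist",380,211,.042,c);print("rail far",a,b,np.degrees(np.arctan2(*(b-a)[:2])))
nose=W(645,187,.04);end=atz("wrist",377,149,.04,c);print("noses",nose,end)
s=ctrl.state();R=Ro.from_quat(s["ee_rot"]).as_matrix()
for k in([.6075,-.0215,.106],cap):print("tool shift",R.T@(np.r_[k[:2],.071]-s["ee_pos"])*100)
u=np.array([.264,.964]);print("gap",(end-nose)[:2]@u)
```

```text
cap [ 0.609001   -0.02196813  0.101     ] wing [ 0.58221465 -0.01216423  0.1       ] [ 0.6318905  -0.02850581  0.1       ] mid [ 0.60705257 -0.02033502  0.1       ] -18.209361568278688
rail near [ 0.55623403 -0.13853309  0.042     ] [0.59595375 0.01421788 0.042     ] 14.57578386869001
rail far [ 0.59421756 -0.149688    0.042     ] [ 0.61925945 -0.063354    0.042     ] 16.175238423358923
rail far [ 0.59471299 -0.15242969  0.042     ] [0.67975935 0.15188446 0.042     ] 15.61402763377771
noses [0.56886592 0.02122765 0.04      ] [0.60754086 0.16327086 0.04      ]
tool shift [15.20264046  0.03508688 -6.15355234]
tool shift [15.20272134 -0.12211135 -6.15672941]
gap 0.14713984046277817
```

```bash
python3 -m crank '[[0,0,0,0,0,-4,-1],[0,0,0,2,0,-6.2,-1],[0,0,0,6,0,-6.2,-1],[0,0,0,10,0,-6.2,-1],[0,0,0,12.5,0,-6.2,-1],[0,0,0,14,0,-6.2,-1],[0,0,0,15,0,-6.2,-1],[0,0,0,15,0,-6.2,-1]]'
python3 - <<'E'
from h import *
cv2.imwrite("pics/w2.png",ctrl.capture("wrist"))
cv2.imwrite("pics/s2.png",ctrl.capture("scene"))
E
```

```text
t: 4.05
ee_pos: [0.6079, -0.0225, 0.0726]
ee_rot: [-0.425, 0.566, 0.425, 0.565]
force: [-0.0, 0.4, -1.0]
opening: 0.0879
```

View pics/w2.png

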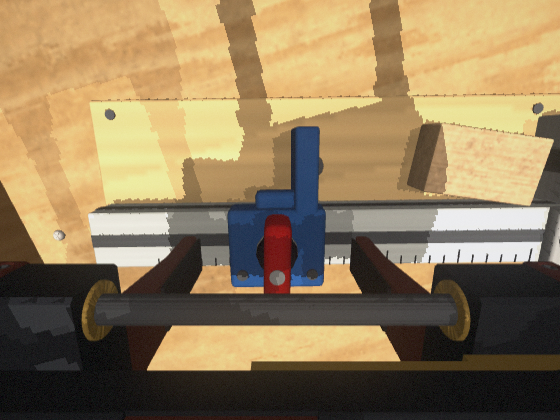

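View pics/s2.png

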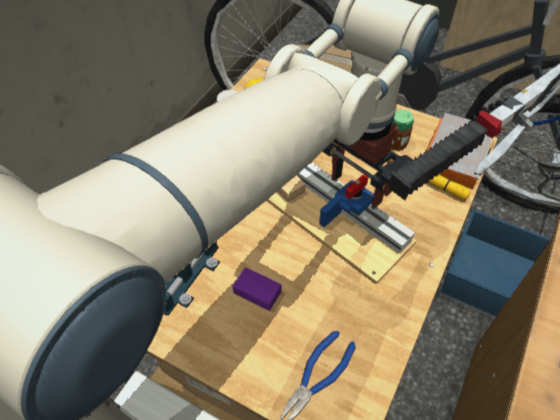

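The wing, at (277,250), sits centred between the open fingers at columns 195 and 360. I'm closing on it.

```bash
python3 -m crank '[[0,0,0,0,0,0,0],[0,0,0,0,0,0,0.5],[0,0,0,0,0,0,1],[0,0,0,0,0,0,1],[0,0,0,0,0,0,1],[0,0,0,0,0,0,1],[0,0,0,0,0,0,1],[0,0,0,0,0,0,1]]' 35
```

```text
t: 5.15
ee_pos: [0.6079, -0.0223, 0.0725]
ee_rot: [-0.424, 0.565, 0.425, 0.566]
force: [0.4, 1.0, -1.0]
opening: 0.0193
```

```bash
python3 -m crank '[[0,0,0,0,0,0,1],[0,0,0,0,0,0,1],[0,0,0,0,0,0,1],[0,0,0,0,0,0,1],[0,0,0,0,0,0,1],[0,0,0,0,0,0,1],[0,0,0,0,0,0,1],[0,0,0,0,0,0,1]]' 35;  python3 - <<'E'
from h import *
cv2.imwrite("pics/w3.png",ctrl.capture("wrist"))
E
```

```text
t: 6.15
ee_pos: [0.6078, -0.0225, 0.0726]
ee_rot: [-0.425, 0.565, 0.425, 0.565]
force: [0.7, 2.4, -2.6]
opening: 0.0194
```

View pics/w3.png

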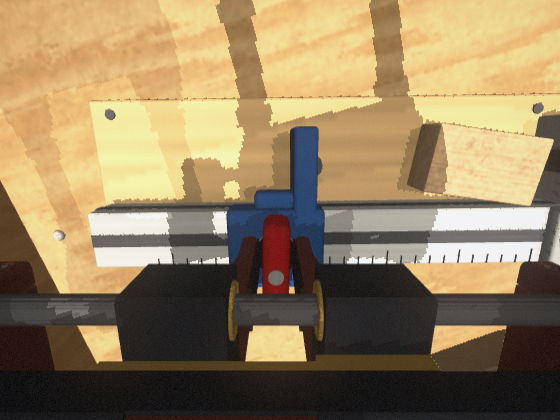

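```bash
python3 -m crank '[[0,0,0,0,0,0,0],[0,0,0,0,0,0,0],[0,0,0,-0.4,0,0,0.5],[0,0,0,-0.4,0,0,1],[0,0,0,-0.4,0,0,1],[0,0,0,-0.4,0,0,1],[0,0,0,-0.4,0,0,1],[0,0,0,-0.4,0,0,1]]' 35
```

```text
t: 7.2
ee_pos: [0.608, -0.0225, 0.0769]
ee_rot: [-0.425, 0.565, 0.424, 0.566]
force: [-0.4, 0.1, 2.1]
opening: 0.014
```

Opening is 14.0 mm, so the pads are on the wing itself. Next I drag the carriage along the rail.

```bash
python3 -m crank '[[0,0,0,0,0.0,0.8,1],[0,0,0,0,0.0,1.8,1],[0,0,0,0,0.05,2.8,1],[0,0,0,0,0.05,3.8,1],[0,0,0,0,0.05,4.8,1],[0,0,0,0,0.1,5.8,1],[0,0,0,0,0.1,6.4,1],[0,0,0,0,0.1,6.4,1]]';  python3 - <<'E'
from h import *
cv2.imwrite("pics/w4.png",ctrl.capture("wrist"))
cv2.imwrite("pics/t4.png",ctrl.capture("top"))
print(ctrl.state()["torque"])
E
```

```text
t: 8.2
ee_pos: [0.6253, 0.0405, 0.0769]
ee_rot: [-0.425, 0.565, 0.425, 0.566]
force: [2.4, 1.9, 3.5]
opening: 0.0133
[ 0.28020951 -0.27613118 -0.04591451]
```

View pics/w4.png

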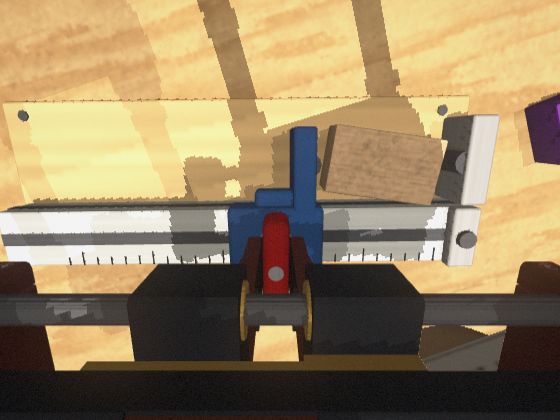

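Run:
```python
from h import *
c=cam("wrist");u=np.array([.266,.964])
for h in(.026,.04):print((atz("wrist",457,162,h,c)-atz("wrist",320.5,165,h,c))[:2]@u)
print((atz("wrist",444,140,.04,c)-atz("wrist",335,124,.04,c))[:2],np.linalg.norm((atz("wrist",444,140,.04,c)-atz("wrist",335,124,.04,c))))
```

```text
0.09693218602904169
0.0905335882264065
[0.02958771 0.06588289] 0.07222179632856986
```

```bash
python3 -m crank '[[0,0,0,0,0,0.2,1],[0,0,0,0,0,0.4,1],[0,0,0,0,0,0.6,1],[0,0,0,0,0,0.8,1],[0,0,0,0,0,0.9,1],[0,0,0,0,0,1.0,1],[0,0,0,0,0,1.0,1],[0,0,0,0,0,1.0,1]]';  python3 - <<'E'
from h import *
c=cam("wrist");im=ctrl.capture("wrist");cv2.imwrite("pics/w5.png",im)
cv2.imwrite("pics/c5.png",cv2.resize(im[100:280,225:525],None,fx=2.6,fy=2.6,interpolation=cv2.INTER_CUBIC))
E
```

```text
t: 9.3
ee_pos: [0.6274, 0.0481, 0.0769]
ee_rot: [-0.425, 0.566, 0.424, 0.565]
force: [-0.2, -1.1, 4.8]
opening: 0.0137
```

View pics/c5.png

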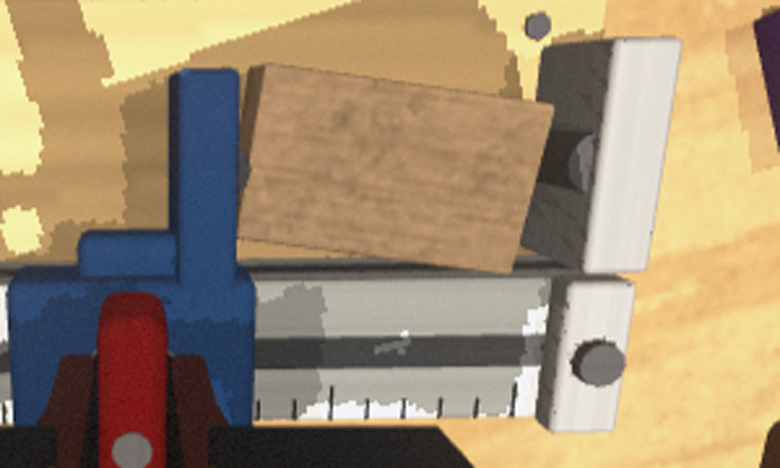

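```bash
python3 -m crank '[[0,0,0,0,0,0.1,1],[0,0,0,0,0,0.2,1],[0,0,0,0,0,0.3,1],[0,0,0,0,0,0.4,1],[0,0,0,0,0,0.5,1],[0,0,0,0,0,0.5,1],[0,0,0,0,0,0.5,1],[0,0,0,0,0,0.5,1]]';  python3 - <<'E'
from h import *
im=ctrl.capture("wrist");cv2.imwrite("pics/w6.png",im)
cv2.imwrite("pics/c6.png",cv2.resize(im[100:280,225:525],None,fx=2.6,fy=2.6,interpolation=cv2.INTER_CUBIC))
E
```

```text
t: 10.35
ee_pos: [0.6284, 0.0516, 0.0768]
ee_rot: [-0.425, 0.567, 0.424, 0.565]
force: [-2.4, -5.9, 6.4]
opening: 0.014
```

View pics/c6.png

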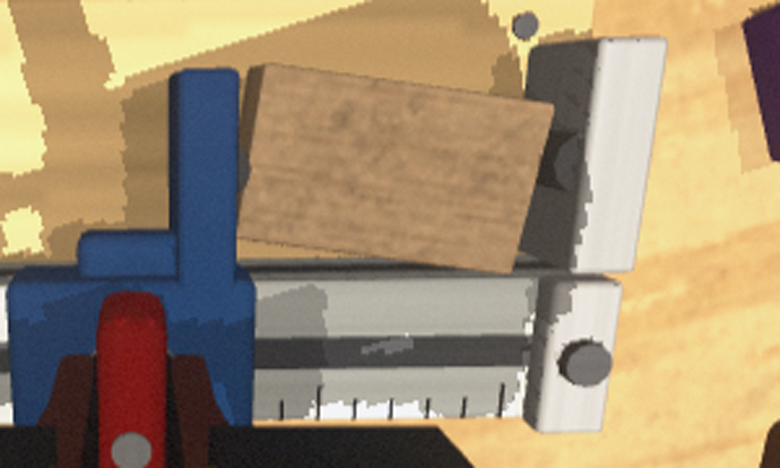

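```bash
python3 -m crank '[[0,0,0,0,0,0.1,1],[0,0,0,0,0,0.2,1],[0,0,0,0,0,0.3,1],[0,0,0,0,0,0.4,1],[0,0,0,0,0,0.5,1],[0,0,0,0,0,0.5,1],[0,0,0,0,0,0.5,1],[0,0,0,0,0,0.5,1]]';  python3 - <<'E'
from h import *
im=ctrl.capture("wrist");cv2.imwrite("pics/w7.png",im)
cv2.imwrite("pics/c7.png",cv2.resize(im[100:280,225:525],None,fx=2.6,fy=2.6,interpolation=cv2.INTER_CUBIC))
print(ctrl.state()["force"],ctrl.state()["torque"])
E
```

```text
t: 11.4
ee_pos: [0.6286, 0.0521, 0.0768]
ee_rot: [-0.425, 0.57, 0.421, 0.563]
force: [-8.5, -17.2, 9.1]
opening: 0.0141
[ -8.31448696 -17.47415483   8.55040258] [-3.0906368   1.35324394  0.08271739]
```

View pics/c7.png

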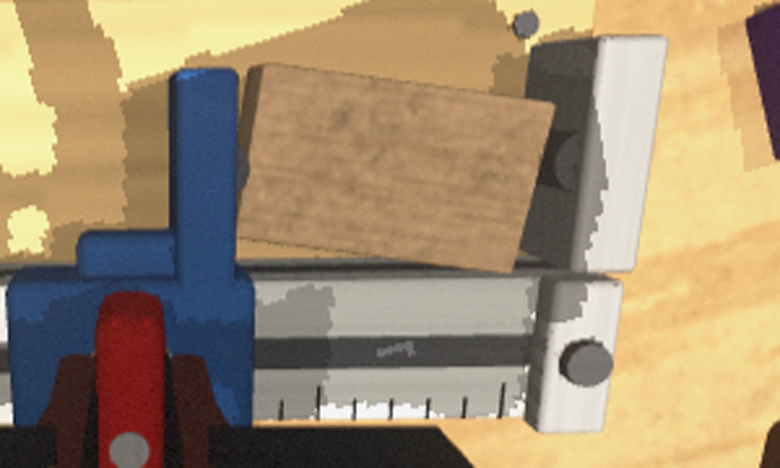

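Run:
```python
from h import *
c=cam("wrist");u=np.array([.267,.9637])
W=lambda x,y,h:atz("wrist",225+(x+.5)/2.6-.5,100+(y+.5)/2.6-.5,h,c)
co=[W(*p,.04) for p in((268,64),(555,103),(512,272),(238,239))]
for p in co:print(p.round(4))
ctr=sum(co)/4;d=co[1]-co[0];print("ctr",ctr,"len",np.linalg.norm(d),np.linalg.norm(co[2]-co[3]),"yaw off",np.degrees(np.arctan2(d[0],d[1])))
print("endnose tri",tri(("top",225+112/4.8,130+180/4.8),("scene",240+112/4,135+130/4)))
# project a model: block right end midpoint +nose
s=ctrl.state()
k=s["ee_pos"][:2];x=np.array([.9637,-.267]);nose=k-.05*x+.03*u
print("nose pred",nose,"end if snug",nose+.075*u)
e=nose+.075*u
for h in(.012,.026,.04):
  uv=proj("wrist",[*e,h],c);print(h,(uv-[225,100])*2.6)
  uv=proj("wrist",[*nose,h],c);print("  n",h,(uv-[225,100])*2.6)
im=cv2.imread("pics/w7.png")[130:220,400:500]
im=cv2.convertScaleAbs(im,alpha=2.5,beta=10)
cv2.imwrite("pics/c7b.png",cv2.resize(im,None,fx=6.5,fy=6.5,interpolation=cv2.INTER_CUBIC))
```

```text
[0.567  0.1045 0.04  ]
[0.5964 0.1706 0.04  ]
[0.6363 0.1532 0.04  ]
[0.6074 0.0864 0.04  ]
ctr [0.60177127 0.12871047 0.04      ] len 0.07232152417731316 0.07277437310167238 yaw off 23.941025940752322
endnose tri (array([0.60789041, 0.16738099, 0.03651214]), np.float64(0.0001626671762540363))
nose pred [0.58841268 0.0943728 ] end if snug [0.60843768 0.1666503 ]
0.012 [496.15734665 145.99020186]
  n 0.012 [235.48872676 150.50088085]
0.026 [519.33067632 149.67205563]
  n 0.026 [241.66585687 154.45459345]
0.04 [545.7298094  153.86643551]
  n 0.04 [248.69785394 158.95546925]
```

View pics/c7b.png

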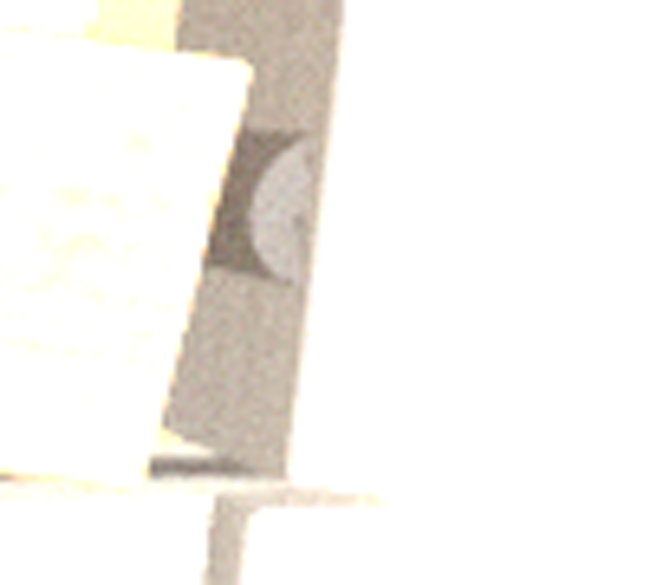

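Run:
```python
from h import *
c=cam("wrist");u=np.array([.267,.9637])
for h in(.036,.04,.044,.048):
  e=atz("wrist",438.5,162.6,h,c); m=atz("wrist",400+222/6.5,162.6,.04,c);print(h,e.round(4),"minus block edge",((e-m)[:2]@u).round(4))
im=cv2.imread("pics/w1.png")[110:220,330:420]
im=cv2.convertScaleAbs(im,alpha=1.7,beta=10)
cv2.imwrite("pics/c1b.png",cv2.resize(im,None,fx=5.4,fy=5.4,interpolation=cv2.INTER_CUBIC))
a=cv2.imread("pics/scene0.png")[140:200,245:320]
cv2.imwrite("pics/c2b.png",cv2.resize(a,None,fx=9,fy=9,interpolation=cv2.INTER_CUBIC))
```

```text
0.036 [0.6123 0.1705 0.036 ] minus block edge 0.005
0.04 [0.6113 0.1686 0.04  ] minus block edge 0.0028
0.044 [0.6104 0.1666 0.044 ] minus block edge 0.0007
0.048 [0.6094 0.1647 0.048 ] minus block edge -0.0014
```

View pics/c1b.png

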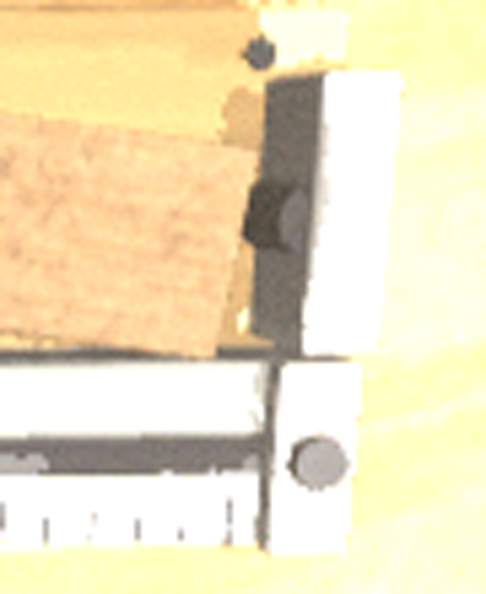

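View pics/c2b.png

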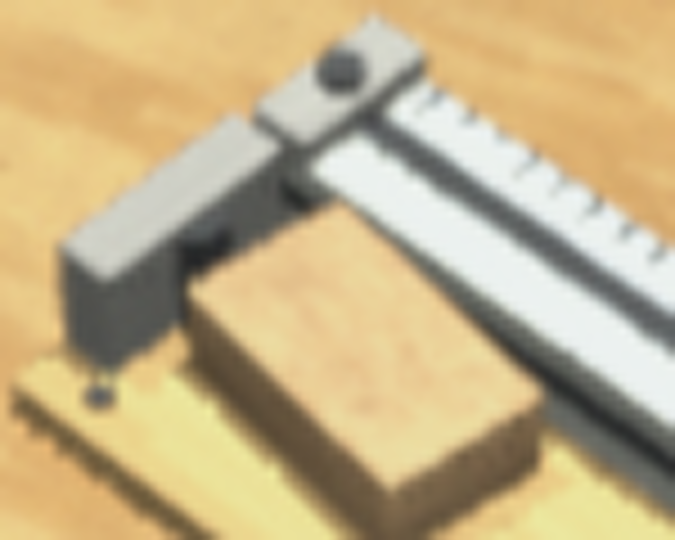

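Run:
```python
from h import *
z=np.load("w1.npz");c1=(z["K"],z["R"],z["t"]);c7=cam("wrist")
def tr(p1,p7):
    P=[]
    for c in(c1,c7):P.append(c[0]@np.c_[c[1],c[2]])
    X=cv2.triangulatePoints(P[0],P[1],np.array(p1,float).reshape(2,1),np.array(p7,float).reshape(2,1)).ravel();return X[:3]/X[3]
for d in(-.4,0,.4):print("nose top",tr((330+283/5.4+d,149.8),(438.5,162.6)))
# reference: stop top edges: upper-left (325,75)/(600,38 in c7), lower-left (303,353)/(572,270 c7)
print("stop top corner",tr((330+325/5.4,110+75/5.4),(225+600/2.6,100+38/2.6)))
print("stop top corner2",tr((330+303/5.4,110+353/5.4),(225+572/2.6,100+270/2.6)))
print("screw",tr((330+319/5.4,110+461/5.4),(225+586/2.6,100+362/2.6)))
```

```text
nose top [0.6101098  0.16740093 0.04287511]
nose top [0.61064878 0.168616   0.04040793]
nose top [0.61119522 0.16984796 0.03790684]
stop top corner [0.58408732 0.18123767 0.04426449]
stop top corner2 [0.63900721 0.16637997 0.04416233]
screw [0.66107666 0.16281902 0.05147796]
```

Run:
```python
from h import *
a=cv2.imread("pics/top0.png")[5:125,190:410];b=cv2.imread("pics/scene0.png")[30:160,220:420]
cv2.imwrite("pics/k1.png",cv2.resize(a,None,fx=3.5,fy=3.5,interpolation=cv2.INTER_CUBIC))
cv2.imwrite("pics/k2.png",cv2.resize(b,None,fx=4,fy=4,interpolation=cv2.INTER_CUBIC))
```

```text
(no output)
```

View pics/k1.png

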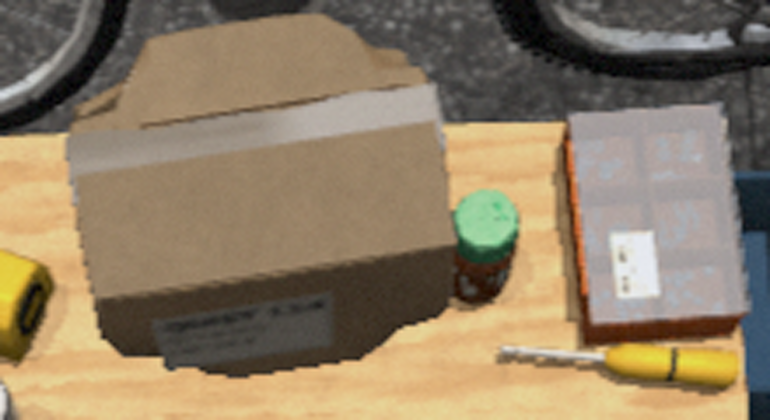

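View pics/k2.png

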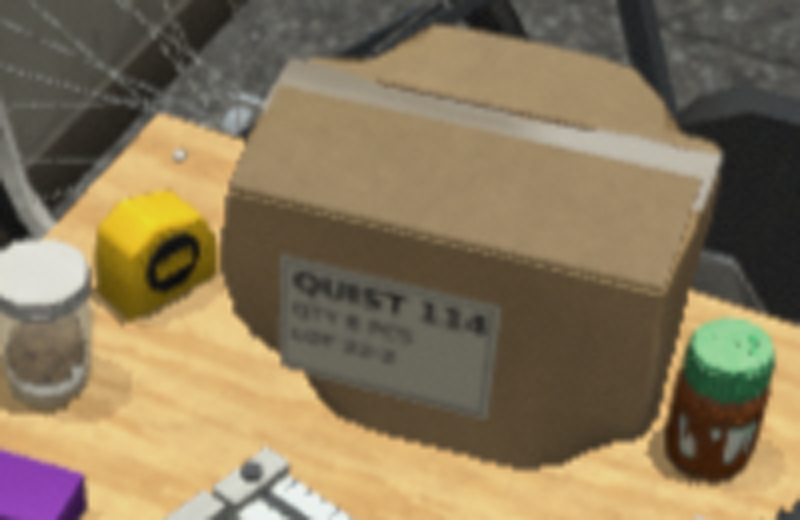

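Run:
```python
from h import *
for a,b in(((450,245),(665,292)),((98,298),(232,190)),((335,293),(500,308)),((155,320),(280,255)),((332,345),(488,417)),((487,200),(735,335))):
  print(tri(("top",190+a[0]/3.5,5+a[1]/3.5),("scene",220+b[0]/4,30+b[1]/4)))
print(atz("top",190+240/3.5,5+375/3.5,0))
```

```text
(array([ 0.79031519, -0.00091992,  0.13838613]), np.float64(0.00368367021347143))
(array([0.75720035, 0.22487748, 0.1405609 ]), np.float64(0.0003583072281213936))
(array([0.77072365, 0.07471203, 0.11245988]), np.float64(0.001506811764684455))
(array([0.75442385, 0.19326607, 0.11220548]), np.float64(0.0028540163354380354))
(array([0.77252961, 0.07556193, 0.03236657]), np.float64(0.0010097076741446259))
(array([ 0.85615249, -0.03095299,  0.07246958]), np.float64(0.005267460619305581))
[0.76530561 0.14385279 0.        ]
```

The carton front is at x ≥ 0.755 and its top is at z = 0.14. The turning gripper stays clear of it. Force along the rail is 19 N with no further motion, and the nose gap predicted from the TCP is about 75 mm, so the block is snug. I'm now turning the knob with the push eased off.

```bash
python3 -m crank '[[0,0,0,0,0,-0.2,1],[0.1,0,0,0,0,-0.3,1],[0.2,0,0,0,0,-0.3,1],[0.35,0,0,0,0,-0.3,1],[0.5,0,0,0,0,-0.3,1],[0.6,0,0,0,0,-0.3,1],[0.7,0,0,0,0,-0.3,1],[0.7,0,0,0,0,-0.3,1]]' 45;  python3 - <<'E'
from h import *
cv2.imwrite("pics/w8.png",ctrl.capture("wrist"))
print(ctrl.state()["force"],ctrl.state()["torque"],ctrl.state()["joint_positions"])
E
```

```text
t: 12.45
ee_pos: [0.629, 0.0525, 0.0768]
ee_rot: [-0.205, 0.678, 0.202, 0.676]
force: [-3.2, -8.5, 4.7]
opening: 0.0135
[-1.81942877 -8.95613879  5.7801067 ] [-1.47282433  0.41213754 -0.119215  ] [ 0.03185634  0.19533272  1.37484716 -0.00444809  1.57300601 -0.55340915]
```

View pics/w8.png

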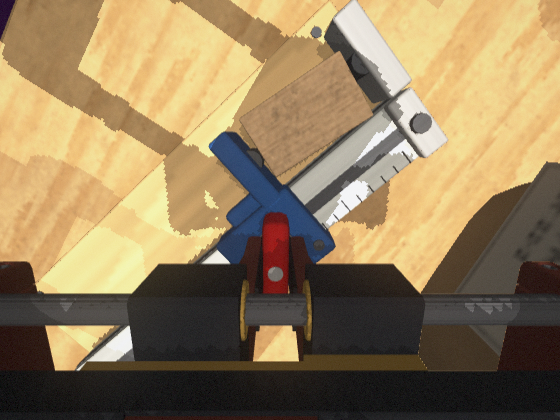

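Picture: the wing turned with the gripper, and the block sits tight between the foot nose (258,158) and the stop nose (360,65). Finishing the turn.

```bash
python3 -m crank '[[0.12,0,0,0,0,0,1],[0.24,0,0,0,0,0,1],[0.36,0,0,0,0,0,1],[0.48,0,0,0,0,0,1],[0.6,0,0,0,0,0,1],[0.7,0,0,0,0,0,1],[0.76,0,0,0,0,0,1],[0.76,0,0,0,0,0,1]]' 45;  python3 - <<'E'
from h import *
cv2.imwrite("pics/w9.png",ctrl.capture("wrist"))
print(ctrl.state()["force"],ctrl.state()["torque"],ctrl.state()["joint_positions"])
from scipy.spatial.transform import Rotation as Ro
R=Ro.from_quat(ctrl.state()["ee_rot"]).as_matrix();print(R.round(3),np.arctan2(R[0,2],R[1,2])-np.radians(15.5))
E
```

```text
t: 13.5
ee_pos: [0.6299, 0.0526, 0.0769]
ee_rot: [0.06, 0.704, -0.063, 0.705]
force: [1.7, -8.0, 4.9]
opening: 0.0138
[ 1.18249107 -8.20044292  4.39213197] [-1.46758912 -0.16320783 -0.0984143 ] [ 0.03190333  0.19564556  1.37440584 -0.00425844  1.57092512  0.20644952]
[[ 0.001  0.174  0.985]
 [-0.004  0.985 -0.174]
 [-1.    -0.004  0.001]] 1.4748153628687062
```

View pics/w9.png

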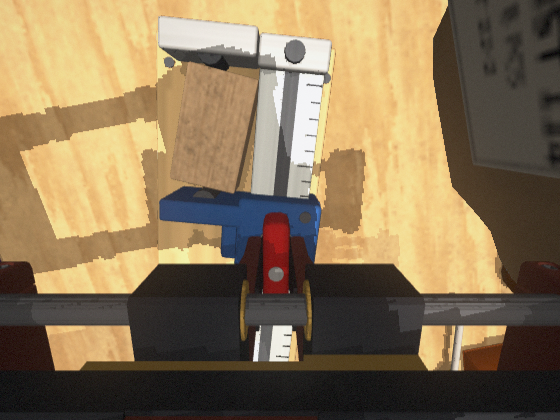

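```bash
python3 -m crank '[[0,0,0,0,0,0,0],[0,0,0,0,0,0,-0.3],[0,0,0,0,0,0,-0.3],[0,0,0,-2,0,0,-0.3],[0,0,0,-5,0,0,-0.3],[0,0,0,-9,0,0,-0.3],[0,0,0,-13,0,0,-0.3],[0,0,0,-15,0,0,-0.3]]';  python3 - <<'E'
from h import *
im=ctrl.capture("wrist");cv2.imwrite("pics/w10.png",im);c=cam("wrist");np.savez("w10.npz",K=c[0],R=c[1],t=c[2])
cv2.imwrite("pics/c10.png",cv2.resize(im[40:260,130:380],None,fx=2.7,fy=2.7,interpolation=cv2.INTER_CUBIC))
E
```

```text
t: 14.55
ee_pos: [0.6302, 0.0558, 0.2319]
ee_rot: [0.061, 0.702, -0.06, 0.707]
force: [0.3, -0.6, -0.1]
opening: 0.0572
```

View pics/w10.png

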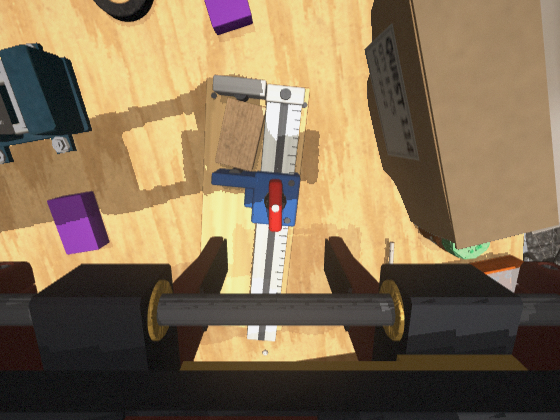

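View pics/c10.png

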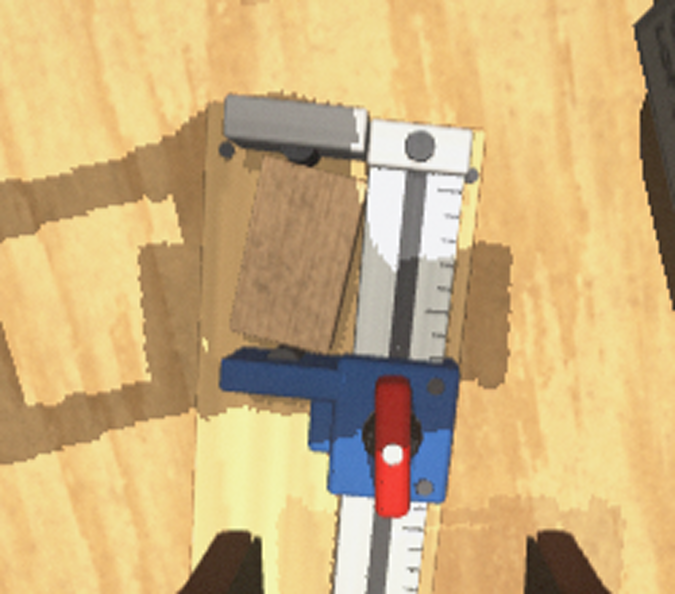

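Run:
```python
from h import *
z=np.load("w10.npz");c=(z["K"],z["R"],z["t"]);u=np.array([.267,.9637]);x=np.array([.9637,-.267])
W=lambda a,b,h:atz("wrist",130+(a+.5)/2.7-.5,40+(b+.5)/2.7-.5,h,c)
e,n=W(303,163,.04),W(287,348,.04);print("gap",(e-n)[:2]@u)
co=[W(*p,.04) for p in((265,160),(363,192),(332,350),(232,328))];m=sum(co)/4
print("len",np.linalg.norm(co[0]-co[3]),np.linalg.norm(co[1]-co[2]),"ctr rel end",(m-e)[:2]@x,(m-e)[:2]@u)
a,b=W(393,380,.1),W(393,513,.1);d=(a-b)[:2];print("wing vs rail",np.degrees(np.arctan2(d@x,d@u)))
im=ctrl.capture("top");cv2.imwrite("pics/t10.png",im)
print(ctrl.state()["force"],ctrl.state()["t"])
```

```text
gap 0.0776495354163247
len 0.07161868959028188 0.06803510445062164 ctr rel end 0.0004985700501871929 -0.03931264288144437
wing vs rail -5.580105585414481
[-0.00679911  0.11686196 -0.14076276] 14.65
```

Run:
```python
from h import *
im=cv2.imread("pics/w10.png")[85:185,205:275]
cv2.imwrite("pics/c11.png",cv2.resize(cv2.convertScaleAbs(im,alpha=1.6,beta=10),None,fx=6,fy=6,interpolation=cv2.INTER_CUBIC))
z=np.load("w10.npz");print(-z["R"].T@z["t"])
```

```text
[0.64132064 0.12281776 0.39544748]
```

View pics/c11.png

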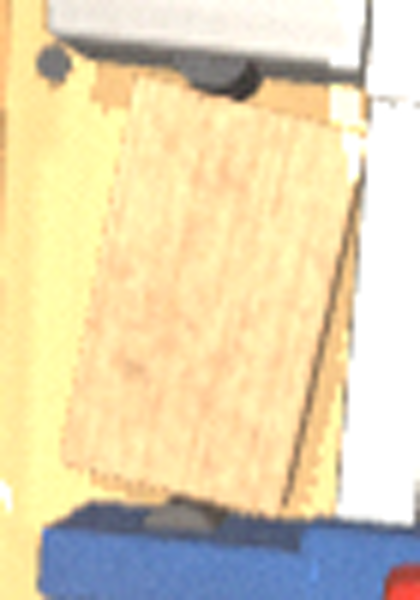

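Both noses look in contact, but the end-nose reading could hide 2 mm because of parallax. There is plenty of time, so I'll look from straight above the end nose.

```bash
python3 -m crank '[[0,0,0,0,1,-1,-0.3],[0,0,0,1,3,-3,-0.3],[0,0,0,3,4,-4,-0.3],[0,0,0,5,4,-4,-0.3],[0,0,0,6,4,-4,-0.3],[0,0,0,6,4,-4,-0.3],[0,0,0,6,4,-4,-0.3],[0,0,0,6,4,-4,-0.3]]';  python3 - <<'E'
from h import *
c=cam("wrist");im=ctrl.capture("wrist");cv2.imwrite("pics/w12.png",im);np.savez("w12.npz",K=c[0],R=c[1],t=c[2])
print(-c[1].T@c[2])
e=proj("wrist",[.608,.167,.04],c).astype(int);print(e)
im=cv2.convertScaleAbs(im[max(e[1]-25,0):e[1]+130,max(e[0]-70,0):e[0]+80],alpha=1.5,beta=10)
print(max(e[1]-25,0),max(e[0]-70,0))
cv2.imwrite("pics/c12.png",cv2.resize(im,None,fx=3.8,fy=3.8,interpolation=cv2.INTER_CUBIC))
E
```

```text
t: 15.65
ee_pos: [0.5975, 0.1016, 0.1676]
ee_rot: [0.061, 0.704, -0.061, 0.705]
force: [-0.8, 0.3, 0.5]
opening: 0.0574
[0.60944112 0.16862741 0.32893709]
[273 135]
110 203
```

View pics/c12.png

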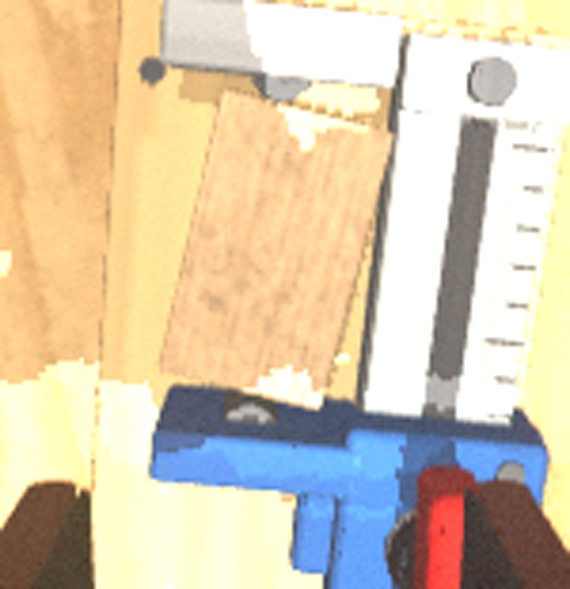

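From directly above, the end nose at crop (285,98) meets the block edge. The foot nose at (250,402) needs the same nadir view.

```bash
python3 -m crank '[[0,0,0,0,-2,0,-0.3],[0,0,0,0,-4,0,-0.3],[0,0,0,0,-6,-0.4,-0.3],[0,0,0,0,-7,-0.7,-0.3],[0,0,0,0,-7.4,-0.7,-0.3],[0,0,0,0,-7.4,-0.7,-0.3],[0,0,0,0,-7.4,-0.7,-0.3],[0,0,0,0,-7.4,-0.7,-0.3]]';  python3 - <<'E'
from h import *
c=cam("wrist");im=ctrl.capture("wrist");cv2.imwrite("pics/w13.png",im);np.savez("w13.npz",K=c[0],R=c[1],t=c[2])
print(-c[1].T@c[2])
e=proj("wrist",[.588,.0945,.04],c).astype(int);print(e)
a=cv2.convertScaleAbs(im[e[1]-40:e[1]+40,e[0]-50:e[0]+50],alpha=2,beta=20)
z=np.load("w12.npz");b=cv2.convertScaleAbs(cv2.imread("pics/w12.png")[110:190,223:323],alpha=1.5,beta=0)
cv2.imwrite("pics/c13.png",cv2.resize(np.vstack([b[:45],a]),None,fx=4.7,fy=4.7,interpolation=cv2.INTER_CUBIC))
E
```

```text
t: 16.7
ee_pos: [0.5775, 0.0306, 0.1665]
ee_rot: [0.06, 0.705, -0.06, 0.704]
force: [-0.2, -0.3, -0.7]
opening: 0.0571
[0.58961453 0.09767575 0.32781322]
[274 137]
```

View pics/c13.png

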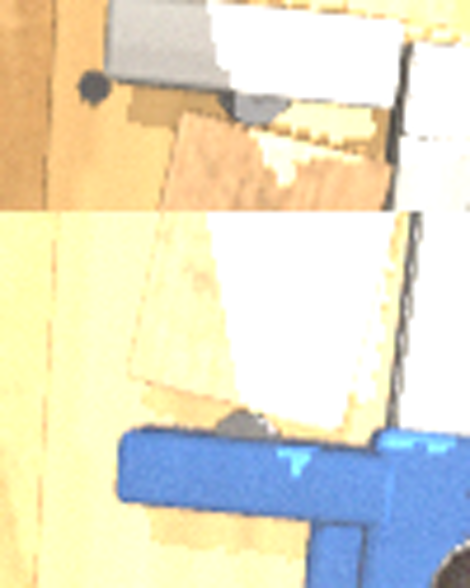

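Run:
```python
from h import *
u=np.array([.267,.9637]);x=np.array([.9637,-.267])
L=lambda f:(lambda z:(z["K"],z["R"],z["t"]))(np.load(f))
c12,c13=L("w12.npz"),L("w13.npz")
A=lambda a,b,h:atz("",223+(a+.5)/4.7-.5,110+(b+.5)/4.7-.5,h,c12)
B=lambda a,b,h:atz("",224+(a+.5)/4.7-.5,97-45+(b+.5)/4.7-.5,h,c13)
for h in(.036,.04,.044):
  e,n=A(253,122,h),B(243,411,h);print(h,e,n,"gap",(e-n)[:2]@u,(e-n)[:2]@x)
p,q=A(183,113,.04),B(130,380,.04);r,s=A(390,165,.04),B(345,430,.04)
print("block len",np.linalg.norm(p-q),np.linalg.norm(r-s))
d=(p-q)[:2];print("yaw",np.degrees(np.arctan2(d@x,d@u)))
ctr=(p+q+r+s)/4;e=A(253,122,.04);print("ctr",(ctr-e)[:2]@x,(ctr-e)[:2]@u)
```

```text
0.036 [0.61040291 0.16678924 0.036     ] [0.58845939 0.0928163  0.036     ] gap 0.0771466377464234 0.0013961942370673192
0.04 [0.61038977 0.16681434 0.04      ] [0.58847522 0.09288291 0.04      ] gap 0.07709889992717608 0.0013793620154662967
0.044 [0.61037664 0.16683944 0.044     ] [0.58849106 0.09294952 0.044     ] gap 0.07705116210792884 0.0013625297938654856
block len 0.0744127930072981 0.07361989311412867
yaw 7.946239157841376
ctr 0.002328717266670179 -0.0393620721263532
```

Run:
```python
from h import *
def prep(f,r0,r1,c0,c1):
    a=cv2.imread(f)[r0:r1,c0:c1].astype(float)
    a=255*(a/255)**.6
    return cv2.resize(a.astype(np.uint8),None,fx=14,fy=14,interpolation=cv2.INTER_NEAREST)
b=prep("pics/w12.png",122,142,255,300);a=prep("pics/w13.png",128,150,255,300)
cv2.imwrite("pics/c14.png",np.vstack([b,a]))
```

```text
(no output)
```

View pics/c14.png

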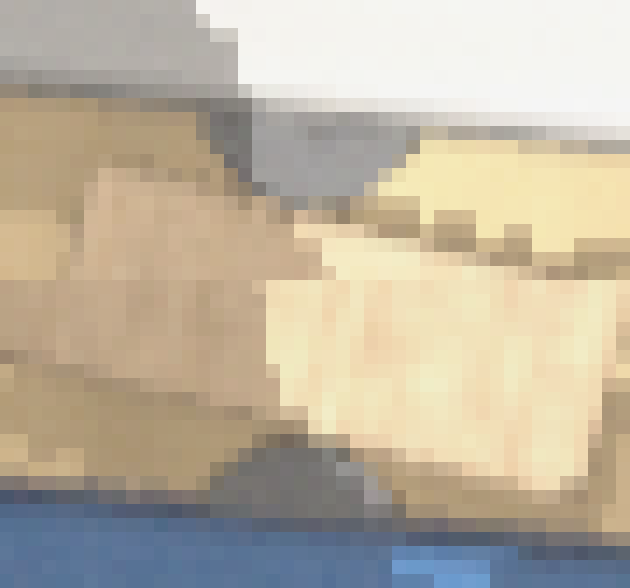

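At native pixels, both noses, at tips (300,205) and (290,437), abut the block edges within one pixel (about 0.8 mm). The block is snug, the gripper is clear and everything is at rest, so I'm handing in.

```bash
python3 -c "
from bench import ctrl
print(ctrl.job_done(), ctrl.state()['t'])"
```

```text
the job is handed in; nothing more can be done
the job is handed in; nothing more can be done
```

I slid the carriage by its knob until the block was pressed against the end stop, turned the knob clockwise until tight, let go and handed the job in at about 17 s. The job interface reports no verdict, so success rests on the checks below.

- **Grip:** the first grip landed on the collar (19 mm opening). I re-gripped 4 mm higher, on the wing itself (14 mm).
- **Snug fit:** the carriage stopped moving under about 19 N along the rail. In close-ups from almost straight above each nose, both touch the block to within a pixel (about 0.8 mm).
- **Gap, where the checks disagree:** the camera read 77.1–77.6 mm between the noses. The block is turned about 8° against the rail, and at that angle a snug fit should give 76 mm. Both are under the 78 mm limit. The same pictures read the 75 mm block as about 74 mm in the best views and as little as 68 mm in one rougher reading, so I put the difference down to edge reading. The margin is still only 1–2 mm.
- **Block position:** its centre is about 39 mm from the end stop's nose along the rail and 2 mm across, both inside the limits.
- **Knob:** about 1.47 rad, from the gripper's turn and from the wing's angle in the picture; it needs 1.25.
- **Release:** the gripper was clear with no contact force when I handed in.

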